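# Power up the fluorescence microscope at its switched outlet board

### The arm

A 6-joint arm with a two-finger parallel gripper is mounted at the origin on the work surface. World frame = base frame: x ahead of the robot, y to its left, z up, the work surface at z = 0. Lengths are in m, angles in rad, forces in N, time in s.
With the tool pointing down it reaches from about 0.3 to 0.85 m from the base axis. Payload 5.4 kg.
Tool frame: the origin (TCP) lies midway between the tips of the shut fingers; the grasp point (between the pads) lies 19 mm behind it; z points along the fingers, y is the line along which they close (so a half turn about z gives the same grasp; the last joint's range is limited). The gripper opens to 85 mm and grips with 20 to 120 N. Pads are 22 mm wide; open, the fingers measure 114 mm over their backs; the gripper's body (76 mm by 85 mm) begins 54 mm behind the grasp point. The pads swing forward as they close: fully open they stand 13 mm farther back than shut.
Start: joints at [1.042, 0.158, 1.597, -0, 1.386, -0.21], TCP at [0.18, 0.546, 0.231] pointing down, gripper open.
Joint ranges: [-2.91, 2.91], [-0.94, 2.29], [0.18, 2.7], [-1.29, 4.43], [0.17, 2.64], [-3, 3]. Speed limits (rad/s): [2.57, 2.57, 3.14, 3.14, 3.14, 3.14].

### API

Orientations are given as a unit quaternion [x, y, z, w].
In Python, from cell import bot gives the robot as it stands. The module is installed in compiled form; this text tells all that it offers.
- The arm moves only by the tool apply_moves, never from a script. Its argument "targets" is one flat list of numbers, 4 for each row, row after row: the shift along the tool's x, y, z in units of 300 mm (1.0 is 300 mm), then the turn about the tool's z in units of 45 degrees (1.0 is 45 degrees). In form: [x, y, z, yaw, x, y, z, yaw, ...]. A call has 1 to 5 rows; each row is the pose to reach, as a shift and turn from the pose commanded when the call began, along the tool's axes at that moment; what a row does not reach only later rows make up. A row lasts 1/12 s, in which the tool goes at most 41.7 mm and 7.16 degrees, less where a joint would pass 70% of its speed; a pose out of reach is approached as far as the arm can. A call with a number of a shift or a turn outside -1 to 1 is refused whole. A call with a gripper value outside its range is refused whole. "hand" is the finger opening in mm, from 0 to 85.4, set as the call begins (left out, the last holds). The fingers move at their own pace and stop on an object; "grip_force" is the grip in N (left out, the last holds). Time passes only in rows, so rows that repeat a pose let the fingers close. It gives the time, the measured TCP pose, the force, the opening and the grip force at its end, in the units of the state.
- bot.state(): the state, without advancing time (a new reading comes with each control period).
- bot.camera(name): name is "scene" or "side" or "wrist"; returns a dict with "image" (480x640x3 uint8, red, green, blue), "depth" (480x640 float32, m along the optical axis (not along the pixel's ray), 0 where there is no reading), "K" (3x3 intrinsics, pixels), "rvec" (rotation vector, rad) and "tvec" (3), from world to camera coordinates, as OpenCV has them; the wrist camera has in their place "hand_eye" (4x4, takes a point from camera to tool coordinates, whose origin is the TCP and whose axes are the flange's). Camera axes: x right, y down, z forward; pixel columns grow to the right and rows downward; lengths in m; the calibration is good to about 2 mm. A picture is of the moment at which its call begins: read the wrist's pose just before it.
- bot.close_job(): hands the job in; it is judged then, once.
Trained networks look in a picture, given as the dict that the camera call returned (one of the last four; its "shot" number tells which), for a name from the list of things; names that differ only in an ending like _2 or _b are one class to them, and where a whole thing is asked for, a point or a joint stands for the part that bears it (a point fixed in the world has none). Each returns a list of dicts, best first, with "p" (0 to 1); they miss things now and then, are a little off and sometimes report something else, mostly with a low value. They report only what shows in the picture. A call takes as long as a camera call. They do not tell look-alikes from the thing itself.
- bot.outline_of(name, picture): "mask" (480x640 bool, what is visible of it) and "box" ([left, top, width, height] in pixels, round what is visible of it).
The state is a dict: "time": time; "q": joint angles; "dq": joint speeds; "effort": joint torques, N m; "tool_pos": TCP position; "tcp_rot": TCP orientation; "force": force on the tool from outside, world axes, zero at the start; "ft_torque": the same for the moment, N m; "gripper_width": finger opening in m; "grasp_force": force on a finger pad.
Only numpy, scipy, OpenCV 4.12 (cv2) and the standard library are available. Lean on these libraries where they do the work, as an engineer would, in place of code of your own. Each camera call takes 0.05 s, during which the arm holds its last target. There are 200 camera calls.

### The job

Power up the microscope station at the switched outlet board by pressing, with a light fingertip, the rocker switch in line with each plug: first the arc lamp's (heavy round plug), because its ignition pulse would harm the other units if they were already on, then the microscope stand's (slim flat plug), and last the camera's (plain brick-shaped power adapter). Each of the three rockers must click fully over to on. Leave the two other rockers as they are (the timer's stays on, the empty socket's stays off) and leave the glassware on the bench where it stands.

Things in the scene. Friction and masses are not known exactly. Their poses are not given: they have to be found in the camera images.
- board: Fixed outlet board, white casing 120 mm wide (x), 370 mm long (y), 45 mm high; origin: centre of its underside, z up. On its -x side a grey slotted cable duct, 71 mm high, x = -62 to -114 mm. Between 30 mm end caps sit five outlets side by side, 62 mm apart along y, in an order that varies; same axes as the board. Rockers in a row on the +x side. Press no part with more than 25 N.
- lamp_outlet: Outlet of the arc lamp: section of the casing, 120 x 62 x 45 mm, origin at the centre of its underside, z up, axes as the board's. Socket at x = -28 mm with a heavy round black plug, 42 mm across, rising 34 mm above the casing, stout cord towards -x. Rocker switch centred at x = +34 mm, y = 0, 30 mm long along x, 22 mm wide along y.
- lamp_rocker (a joint): Grey rocker of the arc lamp, rad: 0 = off, 0.36 = fully on (stops). Turns about y at outlet x = 34 mm, z = 47 mm; top = two flat halves meeting in a valley there. Off: outer half (+x) stands up at 0.36 rad, its end at z = 52 mm, inner half level at 47 mm. On: outer half level at z = 47 mm, 2 mm above the casing, inner half up. Press the outer half down; it snaps home past 0.18 and stays.
- lamp_press (a point): Press point of the lamp rocker: top face of its raised outer half, mid width, 11 mm from the axis; moves with the rocker. Off: outlet x = 44 mm, z = 51 mm; on: x = 45 mm, z = 47 mm. A snap spring holds it at each stop: about 3.5 N down here starts it over (more nearer the axis), the force falls to nothing half way; then at its stop the switch gives 1 mm under 9 N, 2 mm at most.
- stand_outlet: Outlet of the microscope stand, same section and frame as the lamp's; in its socket a slim flat black two-pole plug, 34 mm along x by 14 mm along y, rising 33 mm above the casing, its thin cord looping to 46 mm above the casing.
- stand_rocker (a joint): Grey rocker switch of the microscope stand, same as the lamp's in size, place on its outlet, values (0 = off, 0.36 = on), snap spring and 25 N limit.
- stand_press (a point): Press point of the stand rocker, as for the lamp's. Coming down slowly, about 15 mm/s, keeps a press of any of the rockers light.
- camera_outlet: Outlet of the camera, same section and frame; in its socket a plain upright black brick-shaped power adapter, 54 mm along x by 42 mm along y, rising 51 mm above the casing.
- camera_rocker (a joint): Grey rocker switch of the camera, same as the lamp's in size, place on its outlet, values (0 = off, 0.36 = on), snap spring and 25 N limit.
- camera_press (a point): Press point of the camera rocker, as for the lamp's.
- dryer_outlet: Outlet of the slide dryer, same section and frame; in its socket a plug-in timer, a square black body 52 x 52 mm with a round milled dial on top, 40 mm above the casing. Its rocker is on and stays on. The 25 N limit holds here too.
- dryer_rocker (a joint): Rocker switch of the slide dryer, same kind; starts on (0.36) and is to stay on.
- spare_outlet: Spare outlet, same section and frame, its round socket (47 mm across) empty. Its rocker is off and stays off. The 25 N limit holds here too.
- spare_rocker (a joint): Rocker switch of the empty outlet, same kind; starts off (0) and is to stay off.
- beaker: Loose glass beaker, 66 mm across, 88 mm high, standing some 10 cm off the rocker side of the board; origin at the centre of its underside. Not to be moved.
- jar: Loose amber glass specimen jar with a white cap, 52 mm across, 62 mm high, standing some 10 cm off the rocker side of the board; origin at the centre of its underside. Not to be moved.
- slide_dish: Loose glass staining dish with slides in it, 85 x 70 mm, 55 mm high, standing off one end of the board; origin at the centre of its underside. Not to be moved.
- petri: Loose closed Petri dish, 90 mm across, 16 mm high, lying some 12 cm off the rocker side of the board; origin at the centre of its underside. Not to be moved.
Not all that is in view belongs to the job. Leave any yellow look-alike of the camera_outlet alone.

How it is judged:
On the way, in this order (a step that is already met when the one before it is completed fails the run):
1. the arc lamp is on, the stand and the camera still off (value of joint lamp_rocker above 0.31 rad and value of joint each of stand_rocker, camera_rocker below 0.05 rad), for 0.1 s.
2. the microscope stand is on, the camera still off (value of joint each of lamp_rocker, stand_rocker above 0.31 rad and value of joint camera_rocker below 0.05 rad), for 0.1 s.
3. the camera is on as well (value of joint each of lamp_rocker, stand_rocker, camera_rocker above 0.31 rad), for 0.1 s.
At the end, for the whole second after the job is handed in: The lamp, stand and camera rockers are all fully on (above 0.31 of 0.36 rad), the timer's rocker is still on (above 0.31 rad) and the empty socket's still off (below 0.05 rad), and beaker, jar, dish and Petri dish stand within 15 mm of where they began (all of step 3 and value of joint dryer_rocker above 0.31 rad and value of joint spare_rocker below 0.05 rad and distance of each of beaker, jar, slide_dish, petri from where it was at the start of the episode below 0.015 m); the robot touches nothing.
It fails at once if the stand or the camera is switched on while the arc lamp is off (value of joint lamp_rocker below 0.18 rad and value of joint any of stand_rocker, camera_rocker above 0.18 rad).
It fails at once if the camera is switched on while the stand is off (value of joint stand_rocker below 0.18 rad and value of joint camera_rocker above 0.18 rad).
It fails at once if the timer's rocker is switched off or the empty socket's rocker is switched on (value of joint dryer_rocker below 0.18 rad or value of joint spare_rocker above 0.18 rad).
It fails at once if the board or one of its outlets, plugs or rockers is pressed by the robot with more than 25 N (contact force between any of the fingers, the arm and lamp_outlet above 25 N or contact force between any of the fingers, the arm and stand_outlet above 25 N or contact force between any of the fingers, the arm and camera_outlet above 25 N or contact force between any of the fingers, the arm and dryer_outlet above 25 N or contact force between any of the fingers, the arm and spare_outlet above 25 N or contact force between any of the fingers, the arm and board above 25 N).
It fails at once if a piece of glassware is moved more than 15 mm, carried or knocked over (distance of any of beaker, jar, slide_dish, petri from where it was at the start of the episode above 0.015 m).
It also fails if it takes over 51 s, if anything falls off the work surface, if the arm or the gripper's body presses on something with over 40 N, if the wrist force passes 120 N, or if a joint passes its speed limit or range.

## Working session

There is one attempt and no reset: what is moved stays moved. The work goes in short steps, Python scripts to look and compute and a tool call to move; the robot and the scene stay as the last step left them, time stands still between calls to the robot, and variables do not carry over. Pictures are saved under pics/ and viewed, at most 10 in all, crops included, and the job is handed in when it is done.

Besides the shell and the picture viewer there is one more tool, called as name(argument=value, ...) on one line, values as JSON. apply_moves: Moves the arm, as the interface text tells. Its arguments: {"type":"object","properties":{"targets":{"type":"array","items":{"type":"number"}},"hand":{"type":"number"},"grip_force":{"type":"number"}},"required":["targets"]}

```bash
mkdir -p pics; cat > h.py <<'E'
import numpy as np,cv2
from cell import bot
from scipy.spatial.transform import Rotation as R
def world(p,u,v,st=None,d=None):
    K=p["K"];d=p["depth"][int(v),int(u)] if d is None else d
    c=np.array([(u-K[0,2])/K[0,0]*d,(v-K[1,2])/K[1,1]*d,d])
    if "hand_eye" in p:
        t=(p["hand_eye"]@np.r_[c,1])[:3]
        return R.from_quat(st["tcp_rot"]).apply(t)+st["tool_pos"]
    return cv2.Rodrigues(p["rvec"])[0].T@(c-np.ravel(p["tvec"]))
def cloud(p,mask,st=None):
    v,u=np.nonzero(mask&(p["depth"]>0))
    K=p["K"];d=p["depth"][v,u]
    c=np.c_[(u-K[0,2])/K[0,0]*d,(v-K[1,2])/K[1,1]*d,d]
    if "hand_eye" in p:
        t=c@p["hand_eye"][:3,:3].T+p["hand_eye"][:3,3]
        return R.from_quat(st["tcp_rot"]).apply(t)+st["tool_pos"],u,v
    return (c-np.ravel(p["tvec"]))@cv2.Rodrigues(p["rvec"])[0],u,v
E
python3 - <<'E'
from h import *
s=bot.state();print(s)
for n in ["scene","side"]:
    p=bot.camera(n);cv2.imwrite(f"pics/{n}.png",p["image"][:,:,::-1])
    print(n,p["K"][0,0],np.ravel(p["rvec"]),np.ravel(p["tvec"]))
    for k in ["lamp_outlet","stand_outlet","camera_outlet","dryer_outlet","spare_outlet","lamp_rocker","stand_rocker","camera_rocker","board"]:
        for o in bot.outline_of(k,p)[:2]:
            c,u,v=cloud(p,o["mask"]); print(k,round(o["p"],2),o["box"],c.mean(0).round(3) if len(c) else None)
E
```

```text
{'time': 0.0, 'q': array([ 1.04191334e+00,  1.59117661e-01,  1.59824922e+00, -3.88347832e-05,
        1.38621058e+00, -2.10121204e-01]), 'dq': array([ 0.00139718, -0.00087776,  0.00108663,  0.00033976,  0.00131761,
       -0.00021757]), 'effort': array([ 5.15594343e-05, -3.96008921e+01, -3.31429446e+01, -2.08997012e-04,
        8.56704632e-03,  5.82348164e-06]), 'tool_pos': array([0.17992458, 0.54547527, 0.23026986]), 'tcp_rot': array([ 1.58703358e-01,  9.87325812e-01, -9.32318969e-04, -3.40612999e-04]), 'force': array([-1.01635697,  0.55025531,  0.60294433]), 'ft_torque': array([ 0.00078782, -0.01398817, -0.01793432]), 'grasp_force': 0.0, 'gripper_width': 0.08523734448309876}
scene 497.04716777282584 [ 2.18331242  0.75183019 -0.35795565] [-0.41213928 -0.17158542  1.42289402]
lamp_outlet 0.64 [372.2, 188.7, 34.6, 53.8] [0.615 0.152 0.045]
lamp_outlet 0.38 [384.3, 213.0, 10.4, 6.6] [0.631 0.146 0.048]
stand_outlet 0.68 [322.3, 197.4, 39.7, 61.1] [0.56  0.042 0.042]
stand_outlet 0.32 [383.5, 209.6, 14.3, 12.5] [0.63  0.148 0.047]
camera_outlet 0.68 [292.4, 118.9, 38.2, 51.8] [0.279 0.2
[... 691 characters left out ...]
tlet 0.91 [278.5, 215.5, 58.3, 31.4] [0.547 0.047 0.054]
camera_outlet 0.96 [116.3, 200.6, 71.0, 44.3] [0.261 0.269 0.046]
camera_outlet 0.78 [285.0, 200.4, 49.5, 27.4] [0.559 0.099 0.067]
dryer_outlet 0.58 [282.6, 229.1, 56.4, 28.4] [ 0.504 -0.012  0.059]
spare_outlet 0.67 [282.7, 194.6, 47.1, 10.5] [0.64  0.211 0.046]
lamp_rocker 0.5 [286.8, 196.1, 43.7, 20.5] [0.612 0.151 0.052]
lamp_rocker 0.43 [314.7, 205.3, 14.5, 5.4] [0.627 0.145 0.048]
stand_rocker 0.63 [317.3, 229.2, 15.7, 6.1] [0.573 0.034 0.048]
camera_rocker 0.59 [164.3, 213.1, 14.7, 10.2] [0.305 0.266 0.048]
camera_rocker 0.39 [318.3, 218.1, 9.6, 2.1] [0.602 0.089 0.049]
board 0.71 [253.9, 180.5, 87.0, 105.4] [0.478 0.045 0.052]
```

View pics/scene.png

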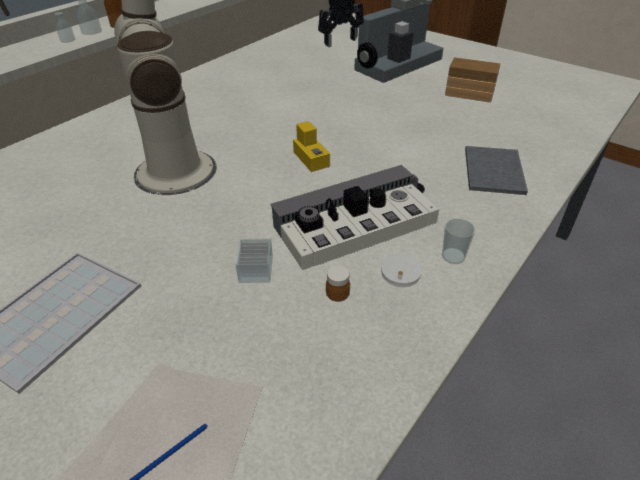

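View pics/side.png

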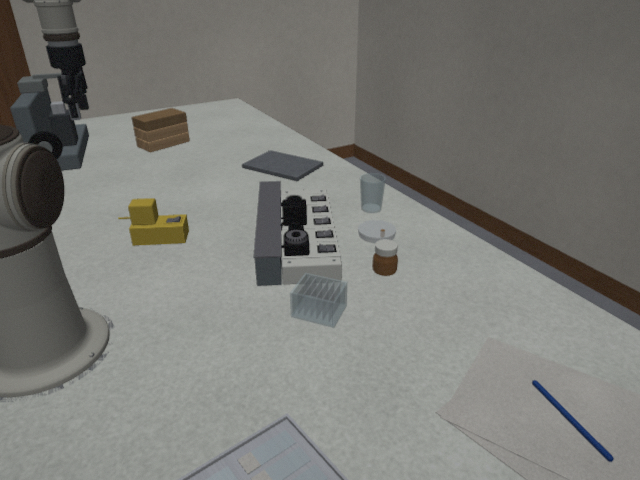

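The scene view shows the board's outlets, from near to far along +y: timer dial (308,218), slim flat plug (332,210), brick (356,200), round plug (377,198) and empty socket (399,196). The yellow look-alike is at (310,148). The side view agrees on this order, with rockers at x≈320. Candidates for the lamp: the round plug (377,198), the round timer (308,218) and the spare socket (399,196); I choose (377,198). For the camera: the black brick (356,200), not the yellow one (310,148). I'll check the obstacle near the start and then go over the board.

```bash
python3 - <<'E'
from h import *
s=bot.state()
p=bot.camera("scene")
for uv in [(420,5),(370,55),(400,45),(400,30),(440,45),(375,20),(470,80),(456,225),(338,270),(400,262),(254,245),(455,245)]: print(uv,world(p,*uv).round(3))
w=bot.camera("wrist");print(w["hand_eye"].round(3),w["K"][0,0])
r=R.from_quat(s["tcp_rot"])
for g in [(0.5,0.2,0.30),(0.56,0.13,0.28)]:
    print(g,(r.inv().apply(np.array(g)-s["tool_pos"])/0.3).round(3))
E
```

```text
(420, 5) [0.128 1.133 0.203]
(370, 55) [0.112 0.826 0.102]
(400, 45) [0.175 0.925 0.123]
(400, 30) [0.154 0.95  0.165]
(440, 45) [1.500e-01 1.316e+00 1.000e-03]
(375, 20) [0.081 0.894 0.201]
(470, 80) [0.461 0.921 0.067]
(456, 225) [0.774 0.187 0.069]
(338, 270) [ 0.643 -0.082  0.06 ]
(400, 262) [0.711 0.059 0.014]
(254, 245) [ 0.437 -0.121  0.043]
(455, 245) [0.799 0.135 0.06 ]
[[ 0.    -0.95  -0.311  0.078]
 [ 1.     0.    -0.     0.001]
 [ 0.    -0.311  0.95  -0.142]
 [ 0.     0.     0.     1.   ]] 381.2537762894343
(0.5, 0.2, 0.3) [-1.374 -0.761 -0.229]
(0.56, 0.13, 0.28) [-1.637 -0.92  -0.162]
```

apply_moves(targets=[-0.55,-0.31,-0.2,0.16,-0.55,-0.31,-0.2,0.16,-0.55,-0.31,-0.2,0.16,-0.55,-0.31,-0.2,0.16,-0.55,-0.31,-0.2,0.16], hand=0)

```text
time: 1.52
tool_pos: [0.3094, 0.4041, 0.2926]
tcp_rot: [0.221, 0.975, 0.0, 0.001]
force: [0.7, -0.0, 0.6]
gripper_width: 0.0256
grasp_force: 0.0
```

```bash
python3 - <<'E'
from h import *
s=bot.state();print(s["time"],s["tool_pos"],s["gripper_width"])
r=R.from_quat(s["tcp_rot"]);print(r.as_matrix().round(3))
print((r.inv().apply(np.array((0.56,0.12,0.28))-s["tool_pos"])/0.3).round(3))
E
```

```text
1.5167 [0.30943526 0.40412444 0.29258225] 0.025587136841352144
[[-0.903  0.431  0.002]
 [ 0.431  0.903  0.   ]
 [-0.001  0.001 -1.   ]]
[-1.162 -0.495  0.043]
```

apply_moves(targets=[-0.6,-0.26,0,0,-0.6,-0.26,0,0,-0.6,-0.26,0,0,-0.6,-0.26,0,0,-0.6,-0.26,0,0])

```text
time: 1.93
tool_pos: [0.4385, 0.2554, 0.2915]
tcp_rot: [0.221, 0.975, -0.0, 0.001]
force: [-0.4, -0.1, 0.6]
gripper_width: -0.0003
grasp_force: 0.0
```

apply_moves(targets=[-0.53,-0.26,0,0,-0.53,-0.26,0,0,-0.53,-0.26,0,0,-0.53,-0.26,0,0,-0.53,-0.26,0,0])

```text
time: 2.35
tool_pos: [0.5494, 0.1145, 0.291]
tcp_rot: [0.223, 0.975, -0.001, 0.001]
force: [-0.7, 0.4, 0.1]
gripper_width: 0.0001
grasp_force: 0.0
```

```bash
cat > look.py <<'E'
from h import *
import sys
s=bot.state();p=bot.camera("wrist");print(s["time"],s["tool_pos"],s["gripper_width"])
cv2.imwrite(f"pics/{sys.argv[1]}.png",p["image"][:,:,::-1])
for k in ["lamp_outlet","stand_outlet","camera_outlet","dryer_outlet","spare_outlet","lamp_press","stand_press","camera_press"]:
    for o in bot.outline_of(k,p)[:3]:
        c,u,v=cloud(p,o["mask"],s); print(k,round(o["p"],2),np.round(o["box"]),np.median(c,0).round(4) if len(c) else None)
np.savez("w_"+sys.argv[1],depth=p["depth"],K=p["K"],hand_eye=p["hand_eye"],tcp_rot=s["tcp_rot"],tool_pos=s["tool_pos"])
E
python3 look.py w1
```

```text
2.35 [0.54943787 0.1144941  0.29096813] 9.292744221398948e-05
lamp_outlet 0.68 [354. 164.  66. 110.] [0.5935 0.1626 0.0452]
lamp_outlet 0.5 [428. 234.  20.  29.] [0.6535 0.2037 0.0471]
stand_outlet 0.57 [231. 163.  63. 110.] [0.5413 0.0525 0.0449]
camera_outlet 0.97 [291. 165.  63. 109.] [0.5587 0.1105 0.0475]
dryer_outlet 0.56 [166. 165.  74. 106.] [0.5101 0.0023 0.0508]
spare_outlet 0.88 [407. 163.  67. 108.] [0.6207 0.2187 0.045 ]
spare_outlet 0.72 [115. 102. 435. 170.] [0.5037 0.1534 0.0703]
lamp_press 0.97 [368. 236.  22.  28.] [0.6275 0.1484 0.0472]
stand_press 0.91 [255. 238.  22.  28.] [0.5748 0.0367 0.0473]
stand_press 0.43 [291. 163.  64. 111.] [0.5589 0.1107 0.048 ]
stand_press 0.33 [350. 163.  69. 113.] [0.5931 0.1625 0.0452]
camera_press 0.82 [311. 237.  23.  28.] [0.6008 0.0923 0.0473]
```

View pics/w1.png

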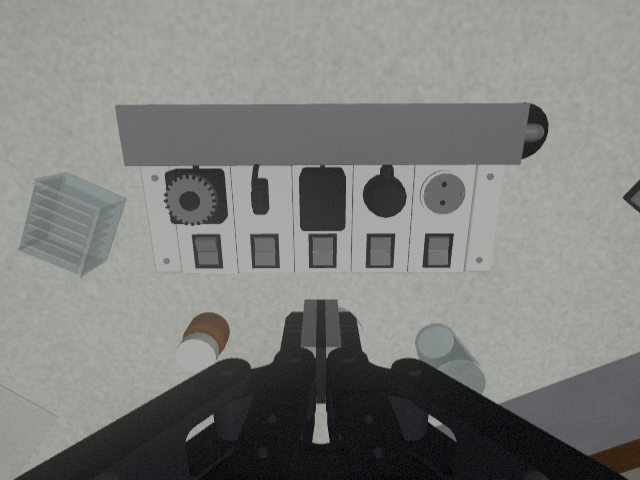

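The wrist view shows the round plug at (384,195) with its rocker at (379,250), the flat plug at (260,195) with its rocker at (265,251), and the brick at (322,198) with its rocker at (322,251). The timer at (195,200) and the spare at (444,193) are the outer outlets. I'll move above the lamp rocker.

```bash
cat > to.py <<'E'
from h import *
import sys
ex=np.array([.9045,-.4267,0]);P=dict(lamp=(.6275,.1484),stand=(.5748,.0367),camera=(.6008,.0923))
s=bot.state();r=R.from_quat(s["tcp_rot"]);n,z=sys.argv[1],float(sys.argv[2])
g=np.array([*P[n],z])+.014*ex
print(s["time"],s["tool_pos"].round(4),s["force"].round(1),"goal",g.round(4),"shift",(r.inv().apply(g-s["tool_pos"])/.3).round(4), "yaw", np.degrees(np.arctan2(*r.as_matrix()[[1,0],1])).round(2), "tilt",r.as_matrix()[:2,2].round(4))
E
python3 to.py lamp 0.085
```

```text
2.8 [0.5461 0.1206 0.2915] [-0.5 -0.3 -0.1] goal [0.6402 0.1424 0.085 ] shift [-0.252   0.1997  0.6885] yaw 64.65 tilt [0.0002 0.0002]
```

apply_moves(targets=[-0.25,0.2,0.5,0,-0.25,0.2,0.5,0,-0.25,0.2,0.5,0,-0.25,0.2,0.5,0,-0.25,0.2,0.5,0])

```text
time: 3.22
tool_pos: [0.638, 0.1423, 0.1337]
tcp_rot: [0.22, 0.976, -0.001, -0.005]
force: [-1.3, 0.9, -0.8]
gripper_width: 0.0
grasp_force: 0.0
```

apply_moves(targets=[0,0,0,0,0,0,0,0,0,0,0,0])

```text
time: 3.47
tool_pos: [0.6412, 0.1416, 0.1446]
tcp_rot: [0.22, 0.975, 0.001, 0.002]
force: [-0.0, -0.4, 1.0]
gripper_width: 0.0001
grasp_force: 0.0
```

```bash
python3 look.py w2; python3 to.py lamp 0.07
```

```text
3.4667 [0.64115221 0.14161227 0.14455826] 6.60617821395214e-05
lamp_outlet 0.79 [266.  60. 110. 200.] [0.5898 0.1655 0.0452]
stand_outlet 0.6 [ 53.  54. 127. 206.] [0.5391 0.0572 0.0452]
camera_outlet 0.83 [141.  58. 136. 200.] [0.5603 0.1167 0.0725]
camera_outlet 0.47 [207. 201.  36.  46.] [0.6015 0.0926 0.0473]
dryer_outlet 0.71 [  0.  62.  91. 194.] [0.5237 0.0107 0.046 ]
spare_outlet 0.83 [362.  63. 116. 194.] [0.6171 0.2202 0.045 ]
spare_outlet 0.63 [  2. 198.  55.  49.] [ 0.5463 -0.0181  0.0475]
spare_outlet 0.54 [388. 337.  78. 105.] [0.7677 0.1729 0.0243]
lamp_press 0.61 [304. 199.  34.  45.] [0.6282 0.1485 0.0472]
stand_press 0.81 [109. 202.  44.  44.] [0.5752 0.0367 0.0474]
camera_press 0.56 [204. 201.  39.  45.] [0.6012 0.0925 0.0473]
3.9167 [0.6403 0.1413 0.1417] [-0.3 -0.2 -0.3] goal [0.6402 0.1424 0.07  ] shift [0.0022 0.0033 0.239 ] yaw 64.53 tilt [0.0005 0.    ]
```

View pics/w2.png

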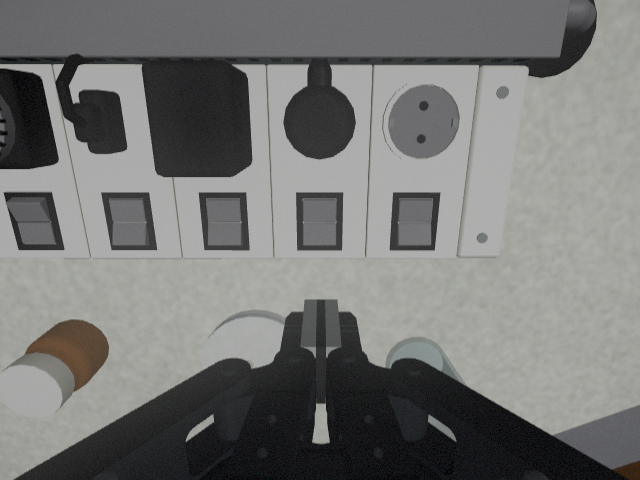

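The close view shows the round plug at (320,120), with its rocker at (320,221) straight in line below it and the fingertips in the same column (320). I'll descend.

apply_moves(targets=[0,0,0.07,0,0,0,0.14,0,0,0,0.19,0,0,0,0.22,0,0,0,0.23,0])

```text
time: 4.33
tool_pos: [0.6389, 0.1412, 0.0702]
tcp_rot: [0.22, 0.975, -0.0, -0.002]
force: [-0.4, -0.7, -0.2]
gripper_width: 0.0
grasp_force: 0.0
```

apply_moves(targets=[0,0,0.015,0,0,0,0.02,0,0,0,0.025,0,0,0,0.029,0,0,0,0.033,0])

```text
time: 4.75
tool_pos: [0.6408, 0.1413, 0.0632]
tcp_rot: [0.22, 0.975, 0.0, 0.001]
force: [-0.8, -0.3, -1.0]
gripper_width: -0.0
grasp_force: 0.0
```

```bash
python3 to.py lamp 0.047
```

```text
4.75 [0.6408 0.1413 0.0632] [-0.8 -0.3 -1. ] goal [0.6402 0.1424 0.047 ] shift [0.0037 0.0024 0.0539] yaw 64.53 tilt [0.0014 0.    ]
```

apply_moves(targets=[0,0,0.005,0,0,0,0.01,0,0,0,0.015,0,0,0,0.02,0,0,0,0.025,0])

```text
time: 5.17
tool_pos: [0.6402, 0.1413, 0.0547]
tcp_rot: [0.22, 0.975, -0.0, -0.0]
force: [1.1, 0.3, 0.1]
gripper_width: 0.0001
grasp_force: 0.0
```

apply_moves(targets=[0,0,0.004,0,0,0,0.008,0,0,0,0.012,0,0,0,0.016,0,0,0,0.02,0])

```text
time: 5.58
tool_pos: [0.6405, 0.1413, 0.049]
tcp_rot: [0.22, 0.975, 0.0, 0.0]
force: [0.1, -0.9, 0.3]
gripper_width: -0.0004
grasp_force: 0.0
```

apply_moves(targets=[0,0,0.004,0,0,0,0.007,0,0,0,0.009,0,0,0,0.009,0,0,0,0.009,0])

```text
time: 6.0
tool_pos: [0.6402, 0.1414, 0.0468]
tcp_rot: [0.22, 0.975, -0.0, -0.0]
force: [-1.7, -1.4, 5.0]
gripper_width: -0.0001
grasp_force: 2.5
```

```bash
python3 to.py lamp 0.047
```

```text
6.0 [0.6402 0.1414 0.0468] [-1.7 -1.4  5. ] goal [0.6402 0.1424 0.047 ] shift [ 0.0015  0.0032 -0.0007] yaw 64.54 tilt [-0.0005 -0.    ]
```

apply_moves(targets=[0,0,-0.03,0,0,0,-0.08,0,0,-0.03,-0.15,0,0,-0.1,-0.19,0,0,-0.2,-0.2,0])

```text
time: 6.42
tool_pos: [0.6172, 0.0879, 0.111]
tcp_rot: [0.219, 0.976, 0.001, 0.004]
force: [0.4, -0.4, 0.4]
gripper_width: -0.0001
grasp_force: 0.0
```

apply_moves(targets=[0,-0.1,0,0,0,-0.17,0,0,0,-0.2,0,0,0,-0.21,0,0,0,-0.21,0,0])

```text
time: 6.83
tool_pos: [0.5878, 0.0302, 0.107]
tcp_rot: [0.221, 0.975, 0.0, 0.001]
force: [0.1, 0.1, 0.2]
gripper_width: 0.0004
grasp_force: 0.0
```

```bash
python3 look.py w3|grep press; python3 to.py stand 0.06
```

```text
lamp_press 0.88 [517. 214.  56.  48.] [0.6253 0.148  0.0473]
stand_press 0.97 [298. 216.  43.  52.] [0.5747 0.0362 0.0473]
stand_press 0.72 [517. 212.  52.  50.] [0.6254 0.148  0.0473]
camera_press 0.57 [409. 216.  43.  51.] [0.6008 0.0918 0.0473]
7.2833 [0.5875 0.0307 0.1061] [-0.5 -0.5  0.1] goal [0.5875 0.0307 0.06  ] shift [-0.000e+00  1.000e-04  1.536e-01] yaw 64.57 tilt [-0.0002  0.0001]
```

View pics/w3.png

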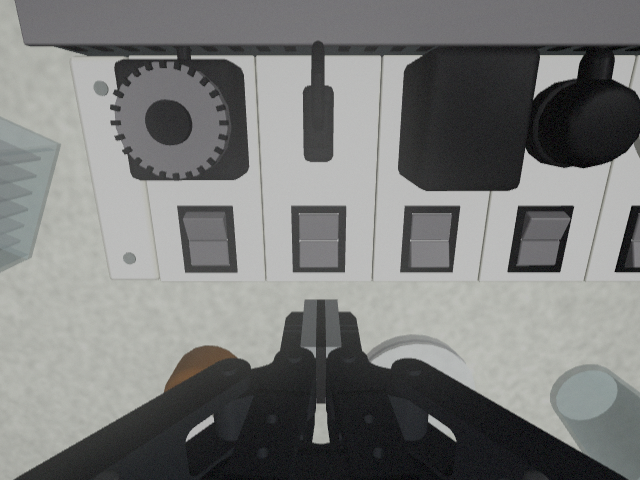

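The lamp rocker at (543,240) now looks like the timer's at (207,240), with its inner half raised, so it is on. The stand rocker at (319,239) is off and the finger is in line with it.

apply_moves(targets=[0,0,0.04,0,0,0,0.09,0,0,0,0.125,0,0,0,0.14,0,0,0,0.146,0])

```text
time: 7.7
tool_pos: [0.5862, 0.0304, 0.0606]
tcp_rot: [0.22, 0.975, -0.0, -0.001]
force: [-0.5, -0.5, 0.4]
gripper_width: 0.0004
grasp_force: 0.0
```

apply_moves(targets=[0,0,0.004,0,0,0,0.008,0,0,0,0.013,0,0,0,0.018,0,0,0,0.023,0])

```text
time: 8.12
tool_pos: [0.5877, 0.0302, 0.0558]
tcp_rot: [0.22, 0.975, 0.0, 0.0]
force: [0.4, -0.0, 0.6]
gripper_width: 0.0
grasp_force: 0.0
```

apply_moves(targets=[0,0,0.004,0,0,0,0.008,0,0,0,0.012,0,0,0,0.016,0,0,0,0.02,0])

```text
time: 8.53
tool_pos: [0.5879, 0.0301, 0.0498]
tcp_rot: [0.22, 0.975, -0.0, 0.001]
force: [0.7, -0.6, 0.9]
gripper_width: 0.0003
grasp_force: 0.2
```

apply_moves(targets=[0,0,0.004,0,0,0,0.007,0,0,0,0.0095,0,0,0,0.0095,0,0,0,0.0095,0])

```text
time: 8.95
tool_pos: [0.5872, 0.0303, 0.0469]
tcp_rot: [0.22, 0.975, -0.0, -0.0]
force: [-2.8, 0.7, 4.3]
gripper_width: 0.0002
grasp_force: 2.3
```

apply_moves(targets=[0,0,-0.03,0,0,0,-0.08,0,0,0.02,-0.15,0,0,0.06,-0.19,0,0,0.11,-0.2,0])

```text
time: 9.37
tool_pos: [0.6037, 0.0598, 0.1099]
tcp_rot: [0.221, 0.975, 0.0, 0.003]
force: [0.7, -0.7, 0.3]
gripper_width: 0.0001
grasp_force: 0.0
```

apply_moves(targets=[0,0.05,0,0,0,0.08,0,0,0,0.09,0,0,0,0.095,0,0,0,0.095,0,0])

```text
time: 9.78
tool_pos: [0.6132, 0.086, 0.1054]
tcp_rot: [0.22, 0.975, -0.0, -0.001]
force: [-0.3, -0.2, -0.1]
gripper_width: 0.0004
grasp_force: 0.0
```

```bash
python3 look.py w4|grep press; python3 to.py camera 0.06
```

```text
lamp_press 0.61 [412. 216.  47.  50.] [0.626  0.1484 0.0473]
stand_press 0.9 [183. 214.  48.  53.] [0.5729 0.0374 0.0474]
camera_press 0.96 [298. 220.  41.  53.] [0.6011 0.0922 0.0473]
10.2333 [0.6138 0.0855 0.1067] [ 0.1  0.1 -0. ] goal [0.6135 0.0863 0.06  ] shift [0.0022 0.0019 0.1557] yaw 64.52 tilt [ 0.0001 -0.    ]
```

View pics/w4.png

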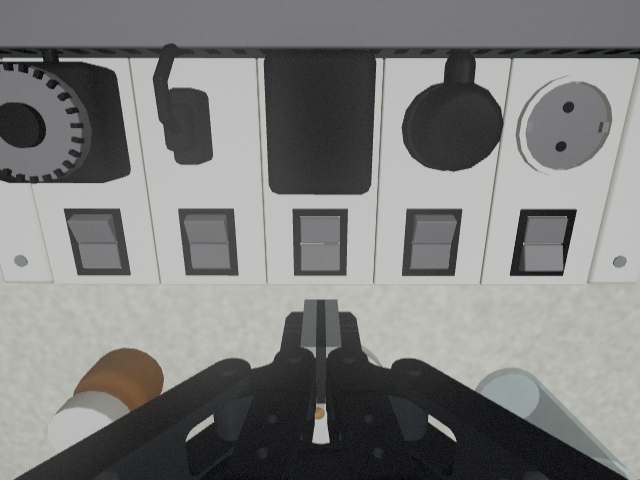

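The stand (208,242) and lamp (432,242) rockers are both on, and the camera rocker (320,243), below the brick, is still off with the finger in line.

apply_moves(targets=[0,0,0.04,0,0,0,0.09,0,0,0,0.125,0,0,0,0.14,0,0,0,0.146,0])

```text
time: 10.65
tool_pos: [0.6127, 0.0858, 0.061]
tcp_rot: [0.22, 0.975, -0.0, -0.001]
force: [-0.1, -0.4, 0.8]
gripper_width: -0.0001
grasp_force: 0.0
```

apply_moves(targets=[0,0,0.004,0,0,0,0.008,0,0,0,0.013,0,0,0,0.018,0,0,0,0.023,0])

```text
time: 11.07
tool_pos: [0.6141, 0.0858, 0.0563]
tcp_rot: [0.22, 0.975, 0.0, 0.0]
force: [0.8, 0.4, -0.4]
gripper_width: 0.0
grasp_force: 0.0
```

apply_moves(targets=[0,0,0.004,0,0,0,0.008,0,0,0,0.012,0,0,0,0.016,0,0,0,0.02,0])

```text
time: 11.48
tool_pos: [0.6143, 0.0856, 0.0503]
tcp_rot: [0.22, 0.975, -0.0, 0.001]
force: [1.0, 0.1, 1.7]
gripper_width: -0.0003
grasp_force: 0.5
```

apply_moves(targets=[0,0,0.004,0,0,0,0.007,0,0,0,0.0105,0,0,0,0.0105,0,0,0,0.0105,0])

```text
time: 11.9
tool_pos: [0.6136, 0.0858, 0.047]
tcp_rot: [0.22, 0.975, -0.0, -0.0]
force: [-1.6, 0.4, 4.0]
gripper_width: 0.0005
grasp_force: 2.0
```

apply_moves(targets=[0,0,-0.03,0,0,0,-0.08,0,0,0,-0.14,0,0,0,-0.19,0,0,0,-0.21,0])

```text
time: 12.32
tool_pos: [0.6155, 0.0857, 0.1128]
tcp_rot: [0.22, 0.975, 0.0, 0.002]
force: [0.7, -0.0, -0.0]
gripper_width: 0.0
grasp_force: 0.0
```

apply_moves(targets=[0,0,-0.02,0,0,0,-0.03,0,0,0,-0.03,0,0,0,-0.03,0,0,0,-0.03,0])

```text
time: 12.73
tool_pos: [0.6131, 0.0858, 0.1177]
tcp_rot: [0.22, 0.975, -0.0, -0.001]
force: [-0.1, -1.1, -0.3]
gripper_width: 0.0001
grasp_force: 0.0
```

```bash
python3 look.py w5|grep press; python3 to.py camera 0.06
```

```text
lamp_press 0.92 [405. 211.  43.  49.] [0.6265 0.1483 0.0472]
stand_press 0.82 [193. 210.  43.  52.] [0.5732 0.0371 0.0474]
stand_press 0.44 [141.  47. 127. 230.] [0.5366 0.0567 0.045 ]
camera_press 0.94 [301. 209.  39.  52.] [0.5995 0.0928 0.0474]
camera_press 0.51 [  2.   2. 638. 274.] [0.522  0.149  0.0701]
13.1833 [0.6138 0.0858 0.1187] [0.4 0.  1.1] goal [0.6135 0.0863 0.06  ] shift [0.0018 0.0012 0.1958] yaw 64.53 tilt [-0.0001 -0.    ]
```

View pics/w5.png

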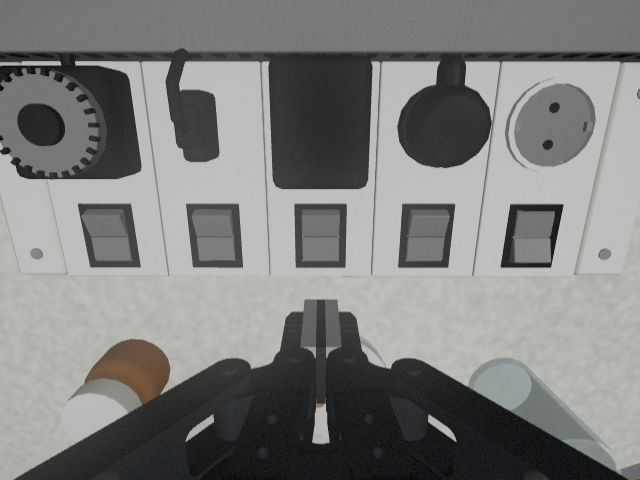

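The camera rocker at (321,236) has lost its bright valley edge. I'll confirm with the depth profile.

```bash
python3 - <<'E'
from h import *
w=np.load("w_w5.npz")
for n,m in dict(stand=(.5748,.0367),camera=(.6008,.0923),lamp=(.6275,.1484),spare=(.6535,.2037)).items():
    c,_,_=cloud(w,np.ones((480,640),bool),w)
    d=c[:,:2]-m; x=d@[.9045,-.4267]; y=d@[.4267,.9045]
    print(n,[(a,(np.median(c[(abs(x-a)<1.5e-3)&(abs(y)<6e-3),2])*1e3).round(1)) for a in (-.013,-.010,-.006,.006,.010,.013)])
E
```

```text
stand [(-0.013, np.float64(51.3)), (-0.01, np.float64(50.6)), (-0.006, np.float64(48.9)), (0.006, np.float64(46.6)), (0.01, np.float64(46.7)), (0.013, np.float64(46.6))]
camera [(-0.013, np.float64(51.0)), (-0.01, np.float64(50.6)), (-0.006, np.float64(49.2)), (0.006, np.float64(192.0)), (0.01, np.float64(155.3)), (0.013, np.float64(155.1))]
lamp [(-0.013, np.float64(51.2)), (-0.01, np.float64(50.8)), (-0.006, np.float64(49.0)), (0.006, np.float64(46.5)), (0.01, np.float64(46.6)), (0.013, np.float64(46.6))]
spare [(-0.013, np.float64(46.5)), (-0.01, np.float64(46.5)), (-0.006, np.float64(46.6)), (0.006, np.float64(48.4)), (0.01, np.float64(50.1)), (0.013, np.float64(51.2))]
```

All three rockers are fully on by the depth profile, and the spare is still off.

```bash
python3 -c "
from cell import bot
print(bot.close_job())"
```

```text
the job is handed in; nothing more can be done
None
```

I pressed the lamp, stand and camera rockers on in that order and handed the job in at about 13 s; depth showed all three fully on and the spare still off, the timer looked on in the pictures, the glassware was never approached, and the judge's verdict was not shown.

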